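# Feed the reagent bottles home and shut the gate

## Task

With the fingertips, push the row of four dropper bottles along the aluminium feed lane from behind, as one train, until the first stands against the blue end stop and all four touch; then push the orange gate fully shut across the lane behind them. Do not pick up, tip or pull apart the bottles, keep the gate open until the row is home, and leave the other things on the worktop where they are.

Things in the scene. Friction and masses are not known exactly. Their poses are not given: they have to be found in the camera images.
- lane: fixed aluminium feed lane: straight channel 275 mm long, inner width 30, floor 3 mm thick, side walls 4 mm thick with tops 12 mm above the work surface (fingers push above them), far end from the stop open. Origin: on the work surface, on the centreline, at the end stop's inner face. +y: along the lane to the stop, roughly robot's left (lane lies at y 0 to -275 mm). +x: across the lane, away from the robot
- end_stop (a point): centre of the inner face of the blue end stop (38 mm wide, 36 mm high), 18 mm above the work surface. At the start the rear bottle's centre is 160 to 225 mm from this face; when the row is home and touching, the bottle centres are about 13.5, 41, 68 and 95 mm from it. A blue line on the lane floor, 112 mm from it, lies just behind the finished row
- bottle_red: dropper bottle, red cap: white round body 27 mm across, 44 mm high, cap (18 mm wide) above it, 62 mm high in all, about 30 g. Origin: centre of its underside. Stands on the lane floor (3 mm above the work surface), one of four in a touching row whose order varies. Slides along the lane; leans if its cap is pushed (by a wide knuckle, say): push only low on the body
- bottle_blue: dropper bottle, blue cap: white round body 27 mm across, 44 mm high, cap (18 mm wide) above it, 62 mm high in all, about 30 g. Origin: centre of its underside. Stands on the lane floor (3 mm above the work surface), one of four in a touching row whose order varies. Slides along the lane; leans if its cap is pushed (by a wide knuckle, say): push only low on the body
- bottle_yellow: dropper bottle, yellow cap: white round body 27 mm across, 44 mm high, cap (18 mm wide) above it, 62 mm high in all, about 30 g. Origin: centre of its underside. Stands on the lane floor (3 mm above the work surface), one of four in a touching row whose order varies. Slides along the lane; leans if its cap is pushed (by a wide knuckle, say): push only low on the body
- bottle_blue2: dropper bottle, blue cap: white round body 27 mm across, 44 mm high, cap (18 mm wide) above it, 62 mm high in all, about 30 g. Origin: centre of its underside. Stands on the lane floor (3 mm above the work surface), one of four in a touching row whose order varies. Slides along the lane; leans if its cap is pushed (by a wide knuckle, say): push only low on the body (the second blue one)
- gate (a joint): angle (rad) of the orange swing gate about its upright hinge: 0 open (arm points back along the lane, away from the stop, 25 degrees outwards), 2.007 fully shut, its end of travel (arm straight across the lane, along lane +x). Grows anticlockwise from above. Starts at 0 to 0.25. Stays where left; about 0.5 N at the post moves it. Shut, the arm is 116 mm from the stop, 7 mm clear of a row that is home
- gate_hinge (a point): hinge axis of the gate, at lane x = -42 mm, y = -120 mm (on the robot's side of the lane), 21 mm above the work surface. The arm is 64 mm from hinge to post, 8 mm thick, at 16 to 25 mm above the surface
- gate_post (a point): upright round orange post at the free end of the gate's arm, 10 mm in diameter, top 59 mm above the work surface; this point is on its axis, 40 mm above the surface. Push it sideways, along its arc of 64 mm radius about the hinge
- red_cup: bystander: white specimen cup with red lid, 65 mm across, 58 mm high, beyond the lane; origin at centre of underside
- blue_vial: bystander: small white vial with blue lid, 25 mm across, 34 mm high, on the robot's side of the lane near the stop; origin at centre of underside
- red_vial: bystander: small white vial with red lid, 25 mm across, 34 mm high; origin at centre of underside
- marker: bystander: marker pen with black cap lying on the worktop, 135 mm long, to the right; origin at its middle, underside
- forceps_1: bystander: steel forceps lying on the worktop, 134 mm long, to the left; origin at their middle, underside
- blue_pen: bystander: blue pen lying on the worktop, 140 mm long, to the left; origin at its middle, underside

How it is judged:
On the way, in this order (a step that is already met when the one before it is completed fails the run):
1. all four bottles stand home against the end stop, the gate still open (y of each of bottle_red, bottle_blue, bottle_yellow, bottle_blue2 in the frame of lane above -0.1 m and x of bottle_red in the frame of lane between -0.006 and 0.006 m and x of bottle_blue in the frame of lane between -0.006 and 0.006 m and x of bottle_yellow in the frame of lane between -0.006 and 0.006 m and x of bottle_blue2 in the frame of lane between -0.006 and 0.006 m and angle between each of bottle_red, bottle_blue, bottle_yellow, bottle_blue2's own z axis and vertical below 0.12 rad and height (world z) of each of bottle_red, bottle_blue, bottle_yellow, bottle_blue2 below 0.008 m and value of joint gate below 0.8 rad), for 0.2 s.
2. the gate is shut behind the row (y of each of bottle_red, bottle_blue, bottle_yellow, bottle_blue2 in the frame of lane above -0.1 m and value of joint gate above 1.87 rad), for 0.2 s.
At the end, for the whole second after the job is handed in: All four bottles stand upright in the lane at rest, the rearmost centre within 100 mm of the end stop (the row is home and touching, up to 5 mm of play in all), and the gate is within 0.137 rad (8 degrees) of fully shut (all of step 2 and x of bottle_red in the frame of lane between -0.006 and 0.006 m and x of bottle_blue in the frame of lane between -0.006 and 0.006 m and x of bottle_yellow in the frame of lane between -0.006 and 0.006 m and x of bottle_blue2 in the frame of lane between -0.006 and 0.006 m and angle between each of bottle_red, bottle_blue, bottle_yellow, bottle_blue2's own z axis and vertical below 0.12 rad and height (world z) of each of bottle_red, bottle_blue, bottle_yellow, bottle_blue2 below 0.008 m and linear speed of each of bottle_red, bottle_blue, bottle_yellow, bottle_blue2 below 0.02 m/s).
It fails at once if a bottle is lifted off the lane's floor (height (world z) of any of bottle_red, bottle_blue, bottle_yellow, bottle_blue2 above 0.012 m).
It fails at once if a bottle is tipped over (angle between any of bottle_red, bottle_blue, bottle_yellow, bottle_blue2's own z axis and vertical above 0.4 rad).
It fails at once if the train is pulled apart (more than about 15 mm of gaps in the row) (horizontal distance between bottle_red and bottle_blue above 0.097 m or horizontal distance between any of bottle_red, bottle_blue and bottle_yellow above 0.097 m or horizontal distance between any of bottle_red, bottle_blue, bottle_yellow and bottle_blue2 above 0.097 m).
It fails at once if the gate is swung more than half-way shut before the row is home (value of joint gate above 1 rad and (not (y of bottle_red in the frame of lane above -0.1 m) or not (y of bottle_blue in the frame of lane above -0.1 m) or not (y of bottle_yellow in the frame of lane above -0.1 m) or not (y of bottle_blue2 in the frame of lane above -0.1 m))).
It fails at once if another thing on the worktop is moved by more than 20 mm (distance of any of red_cup, blue_vial, red_vial, marker, forceps_1, blue_pen from where it was at the start of the episode above 0.02 m).
It also fails if it takes over 51 s, if anything falls off the work surface, if the arm or the gripper's body presses on something with over 40 N, if the wrist force passes 120 N, or if a joint passes its speed limit or range.

## Robot

A 6-joint arm with a two-finger parallel gripper is mounted at the origin on a cart in front of the work surface, level with it; the furniture and walls round the work are solid. World frame = base frame: x ahead of the robot, y to its left, z up, the work surface at z = 0. Lengths are in m, angles in rad, forces in N, time in s.
With the tool pointing down it reaches from about 0.3 to 0.95 m from the base axis. Payload 3.1 kg.
Tool frame: the origin (TCP) lies midway between the tips of the shut fingers; the grasp point (between the pads) lies 19 mm behind it; z points along the fingers, y is the direction in which the jaws open and shut (so a half turn about z gives the same grasp; the last joint's range is limited). The gripper opens to 85 mm and grips with 20 to 120 N. Pads are 22 mm wide; open, the fingers measure 114 mm over their backs; the gripper's body (76 mm by 85 mm) begins 54 mm behind the grasp point. The pads swing forward as they close: fully open they stand 13 mm farther back than shut.
Start: joints at [1.05, 0.308, 1.634, -0, 1.2, -0.07], TCP at [0.272, 0.563, 0.231] pointing down, gripper open.
Joint ranges: [-3.06, 3.06], [-0.79, 1.96], [0.05, 2.63], [-1.19, 4.34], [0.05, 2.64], [-2.94, 2.94]. Speed limits (rad/s): [2.79, 2.79, 3.14, 3.14, 3.14, 3.14].

## Interface

Orientations are given as a unit quaternion [w, x, y, z].
In Python, from workcell import r gives the robot as it stands.
- The arm moves only by the tool play_rows, never from a script. Its argument "rows" is a list of rows, each a list of 7 numbers: the shift along the world's x, y, z in mm, then the turn, a rotation vector about the world's x, y, z in degrees, then the finger opening in mm, from 0 to 85.4. In form: [[dx, dy, dz, wx, wy, wz, grip], ...]. A call has 1 to 5 rows; each row is the pose to reach, as a shift and turn from the pose measured when the call began; what a row does not reach only later rows make up. A row lasts 1/12 s, in which the tool goes at most 41.7 mm and 7.16 degrees, less where a joint would pass 70% of its speed; a pose out of reach is approached as far as the arm can. A call with a gripper value outside its range is refused whole. The fingers move at their own pace and stop on an object; the grip force is fixed at half the most. Time passes only in rows, so rows that repeat a pose let the fingers close. It gives the time, the measured TCP pose, the force and the opening at its end, in the units of the state.
- r.state(): the state, without advancing time (a new reading comes with each control period).
- r.grab_frame(name): name is "side" or "top" or "wrist"; returns the picture (384x512x3 uint8, red, green, blue); there is no depth.
- r.calibration(name): a dict with "K" (3x3 intrinsics, pixels), "world_from_camera" (4x4, takes a point from camera to world coordinates). Camera axes: x right, y down, z forward; pixel columns grow to the right and rows downward; lengths in m; the calibration is good to about 2 mm. A picture is of the moment at which its call begins: read the wrist's pose just before it. calibration takes no time and is no camera call; for the wrist camera it gives the pose at the moment of the call.
- r.sign_off(): hands the job in, once; it reports no verdict.
Trained networks look in the newest picture that a camera, given by its name, has taken for a name from the list of things; names that differ only in an ending like _2 or _b are one class to them, and where a whole thing is asked for, a point or a joint stands for the part that bears it (a point fixed in the world has none). Each returns a list of dicts, best first, with "p" (0 to 1); they miss things now and then, are a little off and sometimes report something else, mostly with a low value. They report only what shows in the picture. A call takes as long as a camera call.
- r.regions_of(camera, query): "pixels" (384x512 bool, what is visible of it).
- r.tip_of(camera, query): "xyz" ([x, y, z] in m, in world coordinates, good to about 4 mm: a listed point, or the origin of a listed thing).
The state is a dict: "time": time; "joint_positions": joint angles; "joint_vel": joint speeds; "tau": joint torques, N m; "position": TCP position; "ee_rot": TCP orientation; "force": force on the tool from outside, world axes, zero at the start; "moment": the same for the moment, N m; "width": finger opening in m.
Only numpy, scipy, OpenCV 4.12 (cv2) and the standard library are available. Lean on these libraries where they do the work, as an engineer would, in place of code of your own. Each camera call takes 0.05 s, during which the arm holds its last target.

## Working session

There is one attempt and no reset: what is moved stays moved. The work goes in short steps, Python scripts to look and compute and a tool call to move; the robot and the scene stay as the last step left them, time stands still between calls to the robot, and variables do not carry over. Pictures are saved under pics/ and viewed, and the job is handed in when it is done.

Besides the shell and the picture viewer there is one more tool, called after ">>>" by a JSON object that holds its "fn" and its "kwargs", one argument or row to a line. play_rows: Moves the arm, as the interface text tells. Its arguments: {"type":"object","properties":{"rows":{"type":"array"}},"required":["rows"]}

```bash
mkdir -p pics; cat > h.py <<'E'
import numpy as np, cv2
from workcell import r
def save(n,f):
    cv2.imwrite(f'pics/{f}.png',cv2.cvtColor(r.grab_frame(n),cv2.COLOR_RGB2BGR))
E
python3 - <<'E'
from h import *
s=r.state();print(s['time'],s['position'],s['ee_rot'],s['width'])
save('top','top0');save('side','side0')
for c in ['top','side']:
  for q in ['end_stop','gate_hinge','gate_post','bottle_red','bottle_blue','bottle_yellow','lane','blue_vial','red_vial','red_cup']:
    print(c,q,[(np.round(d['xyz'],3).tolist(),round(d['p'],2)) for d in r.tip_of(c,q)][:3])
print(r.state()['time'])
E
```

```text
0.0 [0.27192674 0.56182613 0.23003394] [-3.42950271e-04  2.23516544e-01  9.74699437e-01 -1.11587317e-03] 0.0855286368518252
top end_stop [([0.552, -0.074, 0.016], 0.65)]
top gate_hinge [([0.516, -0.196, 0.025], 0.7), ([0.501, -0.1, -0.001], 0.69)]
top gate_post [([0.495, -0.253, 0.04], 0.61), ([0.436, 0.265, -0.0], 0.38)]
top bottle_red [([0.563, -0.273, 0.002], 0.53)]
top bottle_blue [([0.558, -0.186, 0.006], 0.38), ([0.559, -0.218, 0.0], 0.37)]
top bottle_yellow [([0.56, -0.24, 0.006], 0.36)]
top lane [([0.55, -0.073, 0.001], 0.55)]
top blue_vial [([0.47, -0.057, -0.001], 0.67), ([0.554, -0.189, 0.007], 0.61), ([0.501, -0.098, 0.002], 0.51)]
top red_vial [([0.468, -0.055, 0.003], 0.61)]
top red_cup []
side end_stop [([0.556, -0.071, 0.015], 0.79)]
side gate_hinge [([0.512, -0.193, 0.022], 0.63), ([0.434, 0.266, -0.003], 0.23)]
side gate_post []
side bottle_red [([0.562, -0.269, 0.003], 0.53)]
side bottle_blue [([0.555, -0.213, 0.001], 0.67), ([0.555, -0.185, 0.001], 0.48)]
side bottle_yellow [([0.556, -0.242, 0.009], 0.46), ([0.5, -0.099, 0.001], 0.41)]
side lane [([0.557, -0.077, -0.001], 0.61)]
side blue_vial [([0.503, -0.098, 0.002], 0.52)]
side red_vial [([0.431, 0.266, -0.0], 0.48), ([0.466, -0.056, 0.001], 0.43)]
side red_cup [([0.628, -0.11, 0.002], 0.51)]
1.1
```

View pics/top0.png

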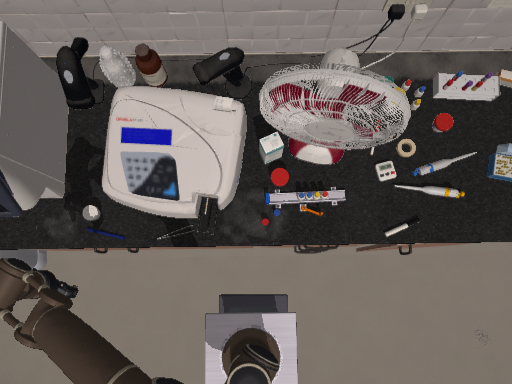

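View pics/side0.png

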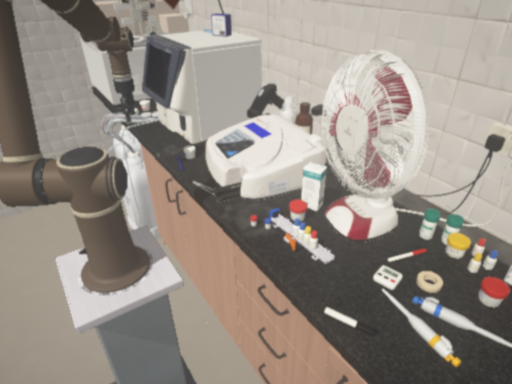

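>>> {"fn": "play_rows", "kwargs": {
  "rows": [
    [20,-40,0,0,0,-7,0],
    [40,-80,0,0,0,-14,0],
    [60,-120,0,0,0,-21,0],
    [70,-160,0,0,0,-28,0],
    [80,-200,0,0,0,-35,0]
  ]
}}

```text
time: 1.52
position: [0.351, 0.3689, 0.2314]
ee_rot: [0.0, 0.509, 0.861, 0.0]
force: [1.6, 0.5, -0.4]
width: 0.0256
```

>>> {"fn": "play_rows", "kwargs": {
  "rows": [
    [5,-41,0,0,0,-7,0],
    [10,-82,0,0,0,-14,0],
    [15,-123,0,0,0,-20,0],
    [20,-164,0,0,0,-26,0],
    [25,-205,0,0,0,-27,0]
  ]
}}

```text
time: 1.93
position: [0.3759, 0.1621, 0.2317]
ee_rot: [0.001, 0.697, 0.717, 0.001]
force: [0.7, -0.5, 0.9]
width: 0.0001
```

>>> {"fn": "play_rows", "kwargs": {
  "rows": [
    [0,-41,0,0,0,0,0],
    [0,-82,0,0,0,0,0],
    [0,-123,0,0,0,0,0],
    [0,-164,0,0,0,0,0],
    [0,-205,0,0,0,0,0]
  ]
}}

```text
time: 2.35
position: [0.3756, -0.0448, 0.2323]
ee_rot: [0.001, 0.697, 0.717, 0.001]
force: [-0.0, 0.2, 0.5]
width: 0.0001
```

>>> {"fn": "play_rows", "kwargs": {
  "rows": [
    [20,-36,0,0,0,0,0],
    [40,-72,0,0,0,0,0],
    [60,-108,0,0,0,0,0],
    [80,-144,0,0,0,0,0],
    [100,-180,0,0,0,0,0]
  ]
}}

```text
time: 2.77
position: [0.4762, -0.2271, 0.2324]
ee_rot: [0.002, 0.697, 0.717, 0.001]
force: [-0.5, 0.9, -0.3]
width: -0.0001
```

>>> {"fn": "play_rows", "kwargs": {
  "rows": [
    [25,-30,0,0,0,0,0],
    [50,-60,0,0,0,0,0],
    [75,-85,0,0,0,0,0],
    [90,-100,0,0,0,0,0],
    [90,-100,0,0,0,0,0]
  ]
}}

```text
time: 3.18
position: [0.5688, -0.3308, 0.2322]
ee_rot: [0.004, 0.698, 0.716, 0.001]
force: [-0.1, 0.2, 0.7]
width: -0.0004
```

```bash
python3 - <<'E'
from h import *
save('wrist','w1');print(r.calibration('wrist'))
for c in ['wrist','top','side']:
  if c!='wrist': r.grab_frame(c)
  for q in ['end_stop','gate_hinge','gate_post','bottle_red','bottle_blue','bottle_yellow','lane']:
    print(c,q,[(np.round(d['xyz'],3).tolist(),round(d['p'],2)) for d in r.tip_of(c,q)][:3])
print(r.state()['time'])
E
```

```text
{'K': array([[319.78868824,   0.        , 254.29255048],
       [  0.        , 319.78868824, 191.02358333],
       [  0.        ,   0.        ,   1.        ]]), 'world_from_camera': array([[ 0.99960156,  0.02529732,  0.01252045,  0.5649373 ],
       [ 0.02791072, -0.9519978 , -0.30482975, -0.25019205],
       [ 0.00420807,  0.30505775, -0.95232456,  0.37475282],
       [ 0.        ,  0.        ,  0.        ,  1.        ]])}
wrist end_stop []
wrist gate_hinge [([0.514, -0.196, 0.022], 0.84), ([0.493, -0.258, 0.04], 0.38)]
wrist gate_post [([0.495, -0.257, 0.039], 0.92)]
wrist bottle_red [([0.563, -0.271, 0.0], 0.83)]
wrist bottle_blue [([0.554, -0.186, 0.001], 0.57)]
wrist bottle_yellow [([0.558, -0.243, 0.008], 0.77)]
wrist lane []
top end_stop [([0.552, -0.073, 0.018], 0.59)]
top gate_hinge [([0.516, -0.192, 0.025], 0.69)]
top gate_post [([0.494, -0.253, 0.042], 0.45)]
top bottle_red [([0.495, -0.253, 0.041], 0.49)]
top bottle_blue [([0.557, -0.19, 0.007], 0.62), ([0.443, -0.55, 0.002], 0.58), ([0.56, -0.215, 0.003], 0.49)]
top bottle_yellow [([0.558, -0.244, 0.005], 0.49), ([0.517, -0.193, 0.025], 0.37)]
top lane [([0.547, -0.073, -0.0], 0.67)]
side end_stop [([0.558, -0.072, 0.015], 0.6)]
side gate_hinge [([0.512, -0.194, 0.024], 0.92), ([0.441, -0.548, 0.003], 0.66)]
side gate_post [([0.49, -0.261, 0.039], 0.59)]
side bottle_red [([0.562, -0.265, 0.001], 0.45)]
side bottle_blue [([0.555, -0.187, 0.002], 0.62), ([0.558, -0.214, 0.002], 0.6)]
side bottle_yellow [([0.558, -0.242, 0.008], 0.57)]
side lane [([0.557, -0.074, 0.003], 0.73)]
4.3833
```

View pics/w1.png

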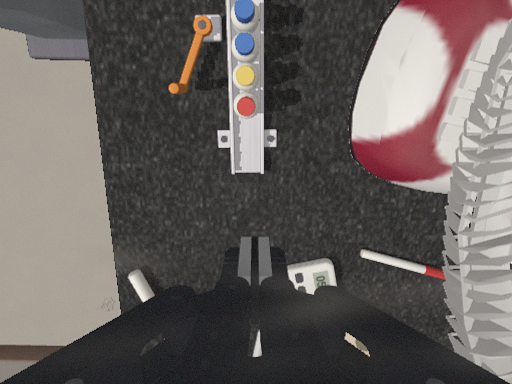

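```bash
python3 - <<'E'
from h import *
c=r.calibration('wrist');K=c['K'];T=np.array(c['world_from_camera'])
def bp(u,v,z):
    d=T[:3,:3]@np.linalg.solve(K,[u,v,1.]);return T[:3,3]+d*(z-T[2,3])/d[2]
for u,v,z in [(232,172,.012),(264,172,.012),(230,120,.012),(263,120,.012),(264,30,.012),(246,103,.065),(245,74,.065),(175,88,.059),(202,25,.03)]: print(u,v,bp(u,v,z).round(4))
L=np.array([[.553,-.0725],[.5555,-.1865],[.5575,-.2145],[.5585,-.242],[.5625,-.269],[.514,-.194]]);
print(r.state()['position'])
E
python3 - <<'E'
import cv2;im=cv2.imread('pics/w1.png')[0:200,150:350];cv2.imwrite('pics/w1z.png',cv2.resize(im,None,fx=3,fy=3,interpolation=cv2.INTER_CUBIC))
E
```

```text
232 172 [ 0.542  -0.3422  0.012 ]
264 172 [ 0.5795 -0.3411  0.012 ]
230 120 [ 0.5393 -0.2826  0.012 ]
263 120 [ 0.5761 -0.2815  0.012 ]
264 30 [ 0.5737 -0.1909  0.012 ]
246 103 [ 0.5578 -0.2616  0.065 ]
245 74 [ 0.5563 -0.2361  0.065 ]
175 88 [ 0.4906 -0.2502  0.059 ]
202 25 [ 0.5128 -0.1912  0.03  ]
[ 0.56620877 -0.32709595  0.23237014]
```

View pics/w1z.png

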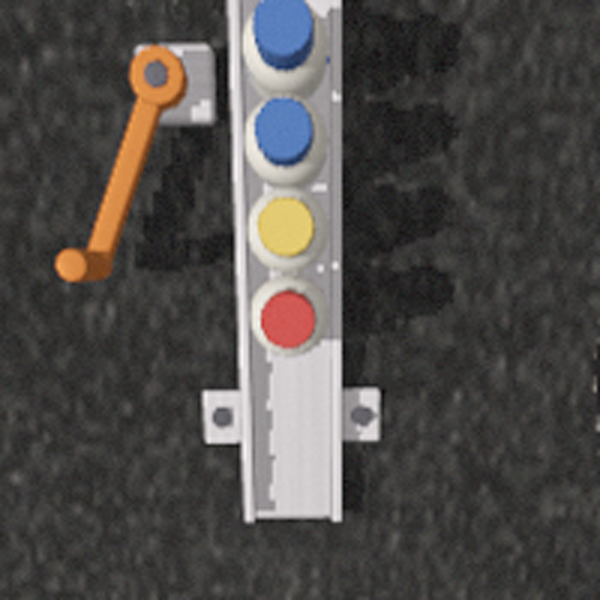

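>>> {"fn": "play_rows", "kwargs": {
  "rows": [
    [-6,8,-35,4,0,0,0],
    [-6,8,-70,8,0,0,0],
    [-6,8,-105,8,0,0,0],
    [-6,8,-140,8,0,0,0],
    [-6,8,-170,8,0,0,0]
  ]
}}

```text
time: 4.8
position: [0.5593, -0.3191, 0.0599]
ee_rot: [-0.048, 0.696, 0.715, 0.051]
force: [-0.7, -0.7, -0.5]
width: 0.0
```

```bash
python3 - <<'E'
from h import *
save('wrist','w2');s=r.state();print(s['position'],s['ee_rot'],s['force'],s['time'])
E
```

```text
[ 0.55528476 -0.31614783  0.05323245] [-0.05296715  0.69566903  0.7146343   0.05036769] [-2.16546171  0.99407662 -4.13311269] 4.85
```

View pics/w2.png

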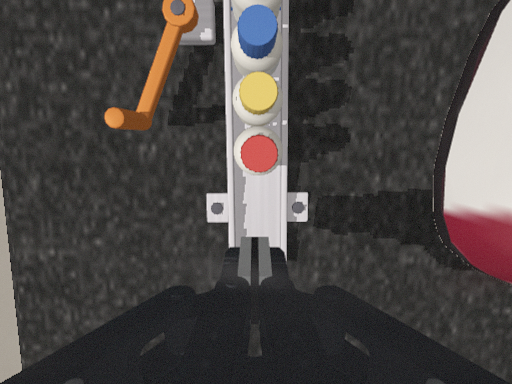

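>>> {"fn": "play_rows", "kwargs": {
  "rows": [
    [1,0,-15,0,0,0,0],
    [2,0,-30,0,0,0,0],
    [2,0,-33,0,0,0,0],
    [2,0,-33,0,0,0,0]
  ]
}}

```text
time: 5.18
position: [0.5569, -0.3157, 0.0196]
ee_rot: [-0.054, 0.696, 0.715, 0.05]
force: [-0.0, 0.8, 0.2]
width: -0.0003
```

```bash
python3 - <<'E'
from h import *
save('wrist','w3');
for i in range(3):
  s=r.state();print(s['position'],s['force'],s['time']); r.grab_frame('wrist')
print([(np.round(d['xyz'],3).tolist(),round(d['p'],2)) for d in r.tip_of('wrist','bottle_red')])
E
```

```text
[ 0.55783914 -0.31636264  0.0209198 ] [-0.04031591  0.05553799  0.24873913] 5.2333
[ 0.5584737  -0.31686465  0.02178465] [-0.3840438   0.28011197  1.02367947] 5.2833
[ 0.55872939 -0.31708378  0.02219661] [ 0.36438043 -0.71937027  0.75844661] 5.3333
[([0.562, -0.272, 0.002], 0.57)]
```

View pics/w3.png

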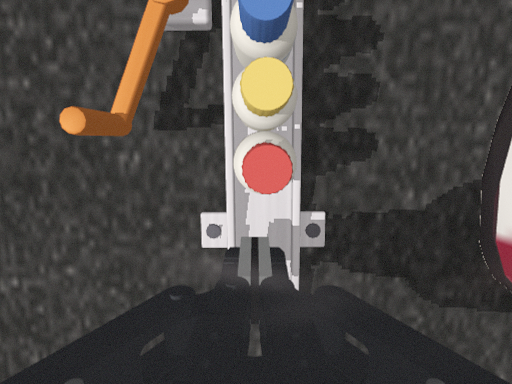

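>>> {"fn": "play_rows", "kwargs": {
  "rows": [
    [2,4,-2,0,0,0,0],
    [2,9,-2,0,0,0,0],
    [2,14,-2,0,0,0,0],
    [2,19,-2,0,0,0,0],
    [2,23,-2,0,0,0,0]
  ]
}}

```text
time: 5.85
position: [0.5605, -0.293, 0.0202]
ee_rot: [-0.052, 0.695, 0.715, 0.051]
force: [-0.5, -0.9, -0.5]
width: -0.0
```

>>> {"fn": "play_rows", "kwargs": {
  "rows": [
    [0,5,0,0,0,0,0],
    [0,10,0,0,0,0,0],
    [0,15,0,0,0,0,0],
    [-1,20,0,0,0,0,0],
    [-1,25,0,0,0,0,0]
  ]
}}

```text
time: 6.27
position: [0.5593, -0.2676, 0.0202]
ee_rot: [-0.052, 0.695, 0.715, 0.051]
force: [0.4, -1.1, -0.1]
width: -0.0001
```

```bash
python3 - <<'E'
from h import *
save('wrist','w4');save('side','s4')
s=r.state();print(s['position'],s['force'],s['time'])
im=cv2.imread('pics/s4.png')[190:270,240:350];cv2.imwrite('pics/s4z.png',cv2.resize(im,None,fx=6,fy=6,interpolation=cv2.INTER_CUBIC))
E
```

```text
[ 0.55921775 -0.26687378  0.02011777] [-1.23215472  0.53486962  0.16348088] 6.3667
```

View pics/w4.png

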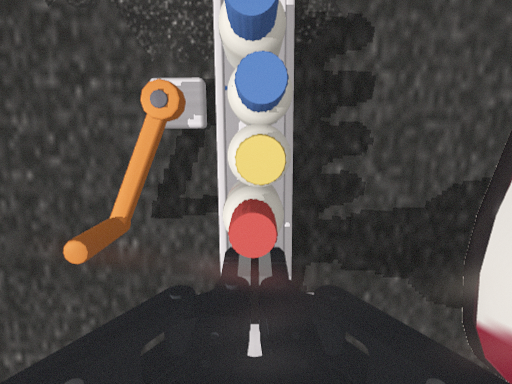

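View pics/s4z.png

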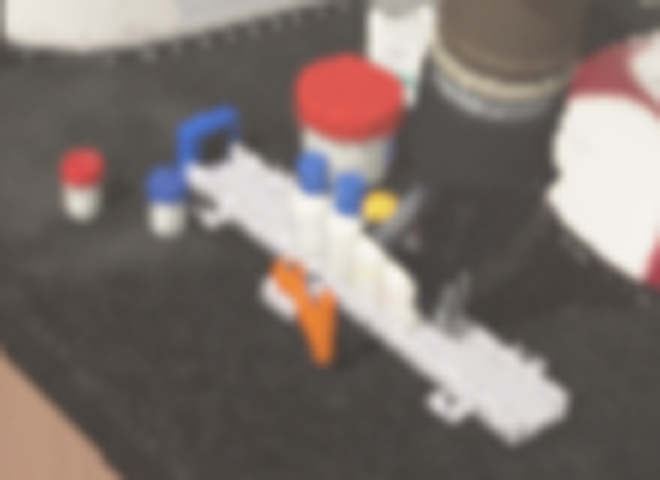

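>>> {"fn": "play_rows", "kwargs": {
  "rows": [
    [0,5,0,0,0,0,0],
    [0,10,0,0,0,0,0],
    [0,15,0,0,0,0,0],
    [-1,20,0,0,0,0,0],
    [-1,25,0,0,0,0,0]
  ]
}}

```text
time: 6.78
position: [0.558, -0.2414, 0.0201]
ee_rot: [-0.052, 0.695, 0.715, 0.051]
force: [0.6, -1.6, 0.0]
width: -0.0
```

>>> {"fn": "play_rows", "kwargs": {
  "rows": [
    [0,5,0,0,0,0,0],
    [0,10,0,0,0,0,0],
    [0,15,0,0,0,0,0],
    [-1,20,0,0,0,0,0],
    [-1,24,0,0,0,0,0]
  ]
}}

```text
time: 7.2
position: [0.5568, -0.2168, 0.0201]
ee_rot: [-0.052, 0.695, 0.715, 0.051]
force: [-0.6, -0.6, -0.2]
width: -0.0003
```

```bash
python3 - <<'E'
from h import *
save('wrist','w5');
s=r.state();print(s['position'],s['force'],s['time'])
for q in ['end_stop','bottle_red','bottle_blue','bottle_yellow','gate_hinge','gate_post']:
  print(q,[(np.round(d['xyz'],3).tolist(),round(d['p'],2)) for d in r.tip_of('wrist',q)][:3])
E
```

```text
[ 0.55674945 -0.2160189   0.02005301] [-0.74216245  0.05318131  0.96656573] 7.25
end_stop []
bottle_red [([0.555, -0.197, 0.0], 0.9), ([0.552, -0.115, 0.002], 0.47)]
bottle_blue [([0.55, -0.117, 0.005], 0.94)]
bottle_yellow [([0.556, -0.172, 0.008], 0.84)]
gate_hinge [([0.515, -0.193, 0.02], 0.88), ([0.627, -0.109, 0.001], 0.67)]
gate_post []
```

View pics/w5.png

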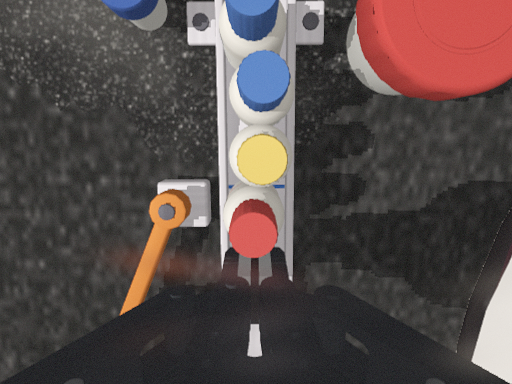

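>>> {"fn": "play_rows", "kwargs": {
  "rows": [
    [0,4,0,0,0,0,0],
    [0,8,0,0,0,0,0],
    [0,12,0,0,0,0,0],
    [-1,16,0,0,0,0,0],
    [-1,18,0,0,0,0,0]
  ]
}}

```text
time: 7.97
position: [0.5558, -0.1988, 0.02]
ee_rot: [-0.052, 0.695, 0.715, 0.051]
force: [-0.2, -0.7, -0.6]
width: -0.0001
```

>>> {"fn": "play_rows", "kwargs": {
  "rows": [
    [0,2,0,0,0,0,0],
    [0,4,0,0,0,0,0],
    [0,6,0,0,0,0,0]
  ]
}}

```text
time: 8.22
position: [0.5558, -0.1926, 0.0201]
ee_rot: [-0.052, 0.695, 0.715, 0.051]
force: [-0.4, -1.5, 0.3]
width: 0.0001
```

```bash
python3 - <<'E'
from h import *
save('wrist','w6');
s=r.state();print(s['position'],s['force'],s['time'])
for q in ['bottle_red','bottle_blue','bottle_yellow']:
  print(q,[(np.round(d['xyz'],3).tolist(),round(d['p'],2)) for d in r.tip_of('wrist',q)][:3])
E
```

```text
[ 0.5557348  -0.19221716  0.02000875] [-0.11976913 -1.12518992 -0.07954766] 8.2667
bottle_red [([0.556, -0.169, -0.0], 0.89)]
bottle_blue [([0.552, -0.094, 0.004], 0.98), ([0.557, -0.114, 0.004], 0.64)]
bottle_yellow [([0.555, -0.148, 0.007], 0.68)]
```

View pics/w6.png

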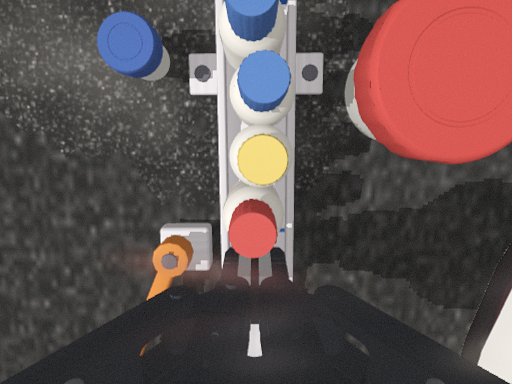

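>>> {"fn": "play_rows", "kwargs": {
  "rows": [
    [0,1,0,0,0,0,0],
    [0,3,0,0,0,0,0],
    [0,4,0,0,0,0,0]
  ]
}}

```text
time: 8.67
position: [0.5557, -0.1885, 0.0199]
ee_rot: [-0.053, 0.695, 0.715, 0.051]
force: [-0.6, -0.8, -0.1]
width: -0.0001
```

>>> {"fn": "play_rows", "kwargs": {
  "rows": [
    [0,1,0,0,0,0,0],
    [0,2,0,0,0,0,0],
    [0,3,0,0,0,0,0]
  ]
}}

```text
time: 8.92
position: [0.5564, -0.1874, 0.0202]
ee_rot: [-0.05, 0.695, 0.716, 0.05]
force: [-0.1, -7.9, -0.5]
width: 0.0
```

```bash
python3 - <<'E'
from h import *
save('wrist','w7');save('side','s7')
s=r.state();print(s['position'],s['force'],s['time'])
for c in ['side','wrist']:
 for q in ['bottle_red','bottle_blue','bottle_yellow','end_stop']:
  print(c,q,[(np.round(d['xyz'],3).tolist(),round(d['p'],2)) for d in r.tip_of(c,q)][:3])
im=cv2.imread('pics/s7.png')[190:270,240:350];cv2.imwrite('pics/s7z.png',cv2.resize(im,None,fx=6,fy=6,interpolation=cv2.INTER_CUBIC))
E
```

```text
[ 0.55649508 -0.18754206  0.02028691] [-0.96362199 -5.63169031 -1.13798374] 9.0167
side bottle_red [([0.555, -0.16, -0.001], 0.54)]
side bottle_blue [([0.554, -0.114, 0.004], 0.45), ([0.548, -0.086, 0.004], 0.41)]
side bottle_yellow [([0.554, -0.137, 0.006], 0.49)]
side end_stop [([0.558, -0.072, 0.015], 0.56), ([0.43, 0.266, -0.002], 0.2)]
wrist bottle_red [([0.555, -0.168, 0.004], 0.63)]
wrist bottle_blue [([0.553, -0.089, 0.008], 0.64), ([0.56, -0.11, 0.004], 0.63)]
wrist bottle_yellow [([0.555, -0.142, 0.008], 0.73)]
wrist end_stop []
```

View pics/w7.png

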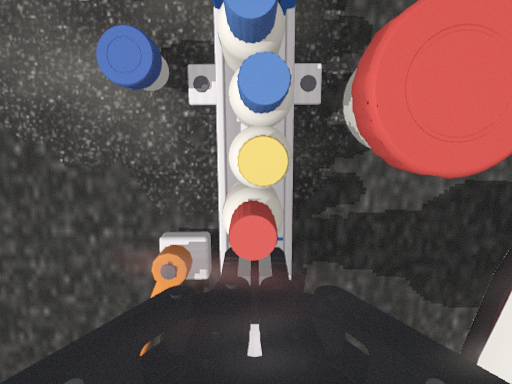

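View pics/s7z.png

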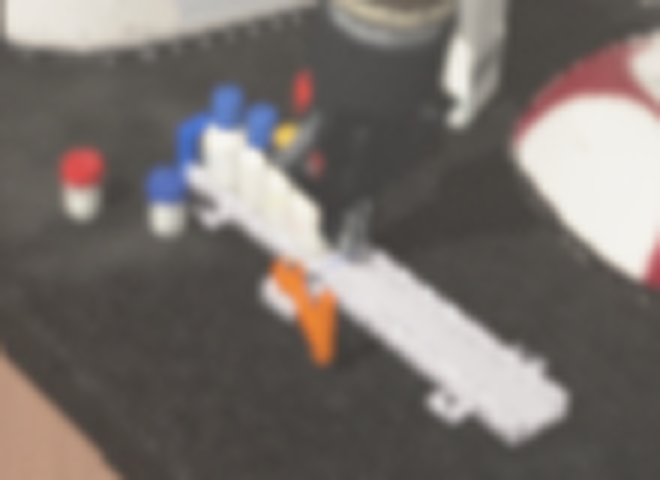

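>>> {"fn": "play_rows", "kwargs": {
  "rows": [
    [0,-3,0,0,0,0,0],
    [0,-12,0,0,0,0,0],
    [1,-30,0,0,0,0,0],
    [1,-40,25,0,0,0,0],
    [1,-40,60,0,0,0,0]
  ]
}}

```text
time: 9.83
position: [0.5542, -0.2277, 0.077]
ee_rot: [-0.055, 0.696, 0.715, 0.049]
force: [0.9, 0.8, 0.2]
width: -0.0001
```

>>> {"fn": "play_rows", "kwargs": {
  "rows": [
    [-10,0,30,-4,0,0,0],
    [-30,0,40,-8,0,0,0],
    [-60,-5,40,-8,0,0,0],
    [-80,-10,40,-8,0,0,0],
    [-90,-15,40,-8,0,0,0]
  ]
}}

```text
time: 10.25
position: [0.4615, -0.2417, 0.1169]
ee_rot: [-0.007, 0.698, 0.716, -0.001]
force: [1.0, 0.1, -0.5]
width: 0.0001
```

```bash
python3 - <<'E'
from h import *
save('top','t8');save('side','s8')
s=r.state();print(s['position'],s['ee_rot'],s['force'],s['time'])
for c in ['top','side']:
 for q in ['bottle_red','bottle_blue','bottle_yellow','gate_post','gate_hinge']:
  print(c,q,[(np.round(d['xyz'],3).tolist(),round(d['p'],2)) for d in r.tip_of(c,q)][:3])
im=cv2.imread('pics/s8.png')[190:270,240:350];cv2.imwrite('pics/s8z.png',cv2.resize(im,None,fx=6,fy=6,interpolation=cv2.INTER_CUBIC))
E
```

```text
[ 0.46286998 -0.24303502  0.11683505] [-0.00657757  0.69866005  0.71542296 -0.00092991] [0.22908979 0.44035518 0.06083625] 10.35
top bottle_red [([0.556, -0.172, 0.005], 0.63)]
top bottle_blue [([0.554, -0.118, 0.001], 0.5), ([0.55, -0.09, 0.003], 0.44)]
top bottle_yellow [([0.516, -0.196, 0.025], 0.22)]
top gate_post [([0.439, -0.55, 0.001], 0.33)]
top gate_hinge [([0.514, -0.195, 0.025], 0.74), ([0.552, -0.087, 0.003], 0.28)]
side bottle_red []
side bottle_blue [([0.552, -0.085, 0.0], 0.5)]
side bottle_yellow []
side gate_post [([0.491, -0.257, 0.038], 0.54), ([0.556, -0.075, -0.002], 0.26)]
side gate_hinge [([0.51, -0.192, 0.02], 0.64)]
```

View pics/s8z.png

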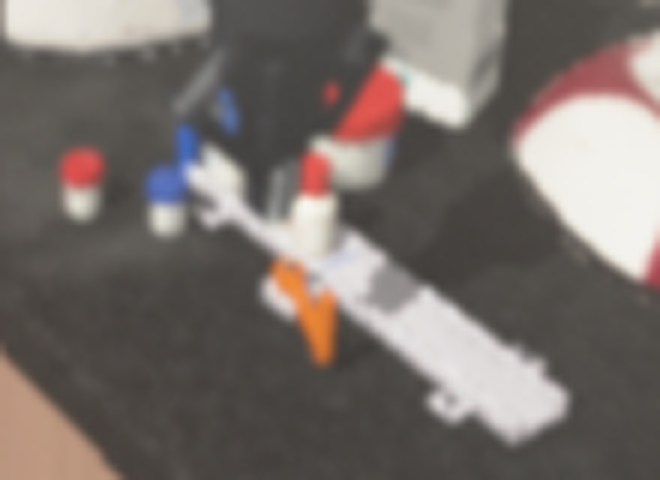

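>>> {"fn": "play_rows", "kwargs": {
  "rows": [
    [0,0,0,0,0,-7,0],
    [0,0,0,0,0,-14,0],
    [0,0,0,0,0,-21,0],
    [0,0,0,0,0,-28,0],
    [0,0,0,0,0,-35,0]
  ]
}}

```text
time: 11.27
position: [0.4648, -0.2425, 0.1167]
ee_rot: [-0.006, 0.882, 0.471, 0.001]
force: [0.1, -0.5, 0.4]
width: -0.0003
```

>>> {"fn": "play_rows", "kwargs": {
  "rows": [
    [0,0,0,0,0,-7,0],
    [0,0,0,0,0,-14,0],
    [0,0,0,0,0,-21,0],
    [0,0,0,0,0,-28,0],
    [0,0,0,0,0,-35,0]
  ]
}}

```text
time: 11.68
position: [0.4649, -0.2424, 0.1167]
ee_rot: [-0.006, 0.983, 0.181, 0.003]
force: [-0.2, 0.7, -0.1]
width: 0.0001
```

>>> {"fn": "play_rows", "kwargs": {
  "rows": [
    [0,0,0,0,0,-7,0],
    [0,0,0,0,0,-14,0],
    [0,0,0,0,0,-21,0],
    [0,0,0,0,0,-28,0],
    [0,0,0,0,0,-35,0]
  ]
}}

```text
time: 12.1
position: [0.465, -0.2423, 0.1166]
ee_rot: [-0.005, 0.992, -0.126, 0.004]
force: [-0.1, 0.1, -0.1]
width: -0.0
```

```bash
python3 - <<'E'
from h import *
save('wrist','w9')
s=r.state();print(s['position'],s['ee_rot'],s['force'],s['time'])
for q in ['gate_post','gate_hinge','bottle_red']:
  print(q,[(np.round(d['xyz'],3).tolist(),round(d['p'],2)) for d in r.tip_of('wrist',q)][:3])
E
```

```text
[ 0.46499783 -0.24220206  0.11660024] [-0.00461501  0.99175509 -0.12799302  0.00428248] [ 0.3648652   0.04497649 -0.18106887] 12.15
gate_post [([0.493, -0.257, 0.04], 0.89), ([0.513, -0.195, 0.022], 0.31)]
gate_hinge [([0.513, -0.196, 0.024], 0.97), ([0.557, -0.141, 0.007], 0.35)]
bottle_red [([0.558, -0.166, 0.003], 0.76)]
```

View pics/w9.png

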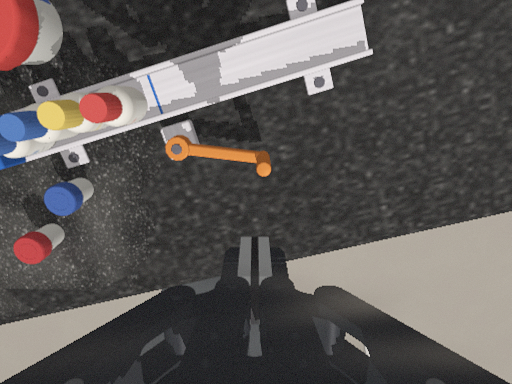

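>>> {"fn": "play_rows", "kwargs": {
  "rows": [
    [-2,-8,-30,0,0,0,0],
    [-2,-8,-60,0,0,-3,0],
    [-2,-8,-80,0,0,-4,0],
    [-2,-8,-82,0,0,-4,0]
  ]
}}

```text
time: 12.63
position: [0.4597, -0.2482, 0.0307]
ee_rot: [-0.006, 0.988, -0.155, 0.001]
force: [-0.8, 0.4, -0.8]
width: -0.0
```

```bash
cat > arc.py <<'E'
from h import *
import sys
from scipy.spatial.transform import Rotation as R
s=r.state();p=np.array(s['position'])
w,x,y,z=s['ee_rot'];ax=R.from_quat([x,y,z,w]).as_matrix()[:,0];yaw=np.degrees(np.arctan2(ax[1],ax[0]))
print(p.round(4),yaw.round(1),np.round(s['force'],1),s['time'])
H=np.array([.514,-.1945]); d=float(sys.argv[1])
for f in map(float,sys.argv[2:]):
  a=np.radians(f);u=np.array([np.cos(a),np.sin(a)]);t=np.array([-u[1],u[0]])
  q=H+.064*u-d*t
  print(f,'dxy mm',((q-p[:2])*1e3).round(1),'dyaw',round(f+90-yaw,1))
E
python3 arc.py .016 -109 -104 -99 -94 -89
```

```text
[ 0.4597 -0.2482  0.0307] -17.9 [-0.8  0.4 -0.8] 12.6333
-109.0 dxy mm [18.4 -1.6] dyaw -1.1
-104.0 dxy mm [23.3 -4.6] dyaw 3.9
-99.0 dxy mm [28.5 -7. ] dyaw 8.9
-94.0 dxy mm [33.9 -9.1] dyaw 13.9
-89.0 dxy mm [ 39.4 -10.6] dyaw 18.9
```

>>> {"fn": "play_rows", "kwargs": {
  "rows": [
    [9,-1,4,0,0,0,0],
    [16,-2,4,0,0,0,0],
    [22,-4,4,0,0,4,0],
    [28,-7,4,0,0,9,0],
    [34,-9,4,0,0,14,0]
  ]
}}

```text
time: 13.05
position: [0.4963, -0.2583, 0.037]
ee_rot: [-0.005, 1.0, -0.031, 0.002]
force: [-0.5, -0.4, -0.0]
width: 0.0
```

```bash
python3 - <<'E'
from h import *
save('wrist','w10')
for q in ['gate_post','gate_hinge']:
  print(q,[(np.round(d['xyz'],3).tolist(),round(d['p'],2)) for d in r.tip_of('wrist',q)][:3])
E
python3 arc.py .016 -89 -82 -75 -68 -61
```

```text
gate_post [([0.516, -0.264, 0.041], 0.71)]
gate_hinge [([0.514, -0.196, 0.025], 0.97)]
[ 0.4963 -0.2583  0.0368] -3.9 [-1.1 -0.2 -0.2] 13.2
-89.0 dxy mm [ 2.8 -0.4] dyaw 4.9
-82.0 dxy mm [10.8 -1.8] dyaw 11.9
-75.0 dxy mm [18.8 -2.1] dyaw 18.9
-68.0 dxy mm [26.9 -1.5] dyaw 25.9
-61.0 dxy mm [34.8  0.1] dyaw 32.9
```

View pics/w10.png

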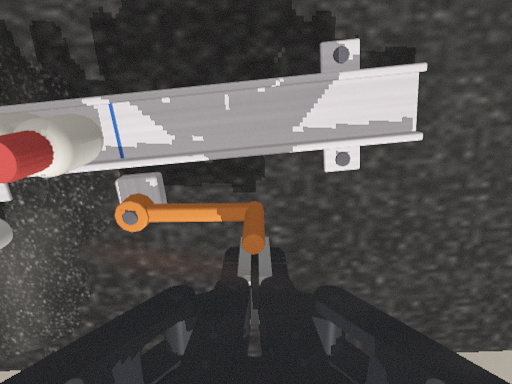

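>>> {"fn": "play_rows", "kwargs": {
  "rows": [
    [6,-1,0,0,0,7,0],
    [12,-2,0,0,0,13,0],
    [19,-2,0,0,0,19,0],
    [27,-1.5,0,0,0,26,0],
    [35,0,0,0,0,33,0]
  ]
}}

```text
time: 13.62
position: [0.5319, -0.2588, 0.038]
ee_rot: [-0.005, 0.967, 0.253, 0.001]
force: [0.2, -0.2, 0.8]
width: -0.0
```

```bash
python3 arc.py .016 -61 -54 -48 -42 -36 -29
```

```text
[ 0.5319 -0.2588  0.038 ] 29.3 [ 0.2 -0.2  0.8] 13.6167
-61.0 dxy mm [-0.9  0.5] dyaw -0.3
-54.0 dxy mm [6.7 3.1] dyaw 6.7
-48.0 dxy mm [13.  6.] dyaw 12.7
-42.0 dxy mm [18.9  9.6] dyaw 18.7
-36.0 dxy mm [24.4 13.7] dyaw 24.7
-29.0 dxy mm [30.3 19.2] dyaw 31.7
```

>>> {"fn": "play_rows", "kwargs": {
  "rows": [
    [7,3,-1,0,0,7,0],
    [13,6,-1,0,0,13,0],
    [19,10,-1,0,0,19,0],
    [24.5,14,-1,0,0,25,0],
    [30,19,-1,0,0,32,0]
  ]
}}

```text
time: 14.03
position: [0.563, -0.2402, 0.0382]
ee_rot: [-0.004, 0.859, 0.512, -0.0]
force: [-1.0, -0.5, 0.0]
width: 0.0002
```

```bash
python3 - <<'E'
from h import *
save('wrist','w11')
for q in ['gate_post','gate_hinge']:
  print(q,[(np.round(d['xyz'],3).tolist(),round(d['p'],2)) for d in r.tip_of('wrist',q)][:3])
E
python3 arc.py .016 -29 -23 -17 -11 -5 2
```

```text
gate_post [([0.572, -0.228, 0.04], 0.75)]
gate_hinge [([0.51, -0.196, 0.025], 0.96)]
[ 0.5628 -0.2396  0.0379] 61.2 [0.6 0.4 0.8] 14.1833
-29.0 dxy mm [-0.5  0.1] dyaw -0.2
-23.0 dxy mm [3.9 5.4] dyaw 5.8
-17.0 dxy mm [ 7.8 11.1] dyaw 11.8
-11.0 dxy mm [11.  17.2] dyaw 17.8
-5.0 dxy mm [13.6 23.6] dyaw 23.8
2.0 dxy mm [15.8 31.4] dyaw 30.8
```

View pics/w11.png

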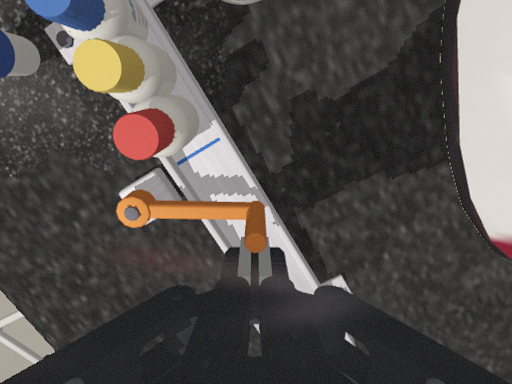

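>>> {"fn": "play_rows", "kwargs": {
  "rows": [
    [4,5.5,-1,0,0,6,0],
    [8,11,-1,0,0,12,0],
    [11,17,-1,0,0,18,0],
    [13.5,23,-1,0,0,24,0]
  ]
}}

```text
time: 14.52
position: [0.5765, -0.2172, 0.0375]
ee_rot: [-0.003, 0.736, 0.677, -0.001]
force: [-0.0, -1.3, -0.6]
width: -0.0002
```

>>> {"fn": "play_rows", "kwargs": {
  "rows": [
    [1,3,0,0,0,3,0],
    [1.5,6,0,0,0,6,0],
    [2,8,0,0,0,6,0],
    [2,9,0,0,0,6,0]
  ]
}}

```text
time: 14.85
position: [0.5785, -0.2086, 0.0379]
ee_rot: [-0.003, 0.701, 0.713, -0.001]
force: [0.1, -2.7, 0.2]
width: 0.0001
```

```bash
python3 - <<'E'
from h import *
save('wrist','w12')
for q in ['gate_post','gate_hinge','bottle_red']:
  print(q,[(np.round(d['xyz'],3).tolist(),round(d['p'],2)) for d in r.tip_of('wrist',q)][:3])
E
python3 arc.py .016 2
```

```text
gate_post [([0.584, -0.194, 0.038], 0.96), ([0.513, -0.195, 0.025], 0.19)]
gate_hinge [([0.513, -0.196, 0.021], 0.93)]
bottle_red [([0.554, -0.168, 0.001], 0.71)]
[ 0.5786 -0.2087  0.0378] 91.1 [ 0.1 -0.3  0.7] 15.05
2.0 dxy mm [-0.   0.4] dyaw 0.9
```

View pics/w12.png

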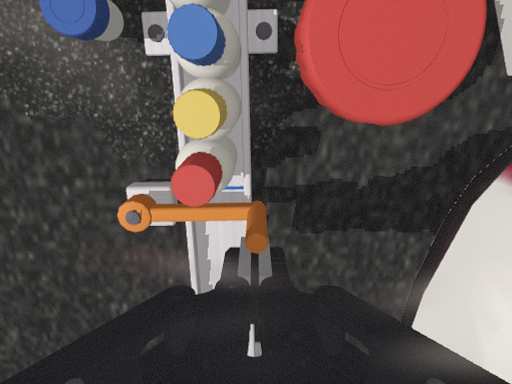

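Almost shut; pushing on until the end of travel is felt.

>>> {"fn": "play_rows", "kwargs": {
  "rows": [
    [0,2,0,0,0,0,0],
    [0,4,0,0,0,0,0],
    [0,5,0,0,0,0,0]
  ]
}}

```text
time: 15.3
position: [0.5786, -0.208, 0.038]
ee_rot: [0.0, 0.7, 0.715, -0.004]
force: [-2.3, -14.1, -2.0]
width: -0.0003
```

>>> {"fn": "play_rows", "kwargs": {
  "rows": [
    [0,-3,0,0,0,0,0],
    [0,-15,0,0,0,0,0],
    [0,-35,0,0,0,0,0],
    [0,-45,30,0,0,0,0],
    [0,-50,65,0,0,0,0]
  ]
}}

```text
time: 15.72
position: [0.5755, -0.2579, 0.0997]
ee_rot: [-0.004, 0.7, 0.714, -0.005]
force: [0.4, -0.3, -0.8]
width: -0.0002
```

>>> {"fn": "play_rows", "kwargs": {
  "rows": [
    [0,0,35,0,0,0,0],
    [0,0,70,0,0,0,0],
    [-20,0,100,0,0,0,0],
    [-20,0,100,0,0,0,0]
  ]
}}

```text
time: 16.05
position: [0.5576, -0.2602, 0.2075]
ee_rot: [0.001, 0.701, 0.713, -0.003]
force: [0.1, 0.0, 0.3]
width: 0.0004
```

```bash
python3 - <<'E'
from h import *
save('wrist','w13');save('side','s13');save('top','t13')
for c in ['wrist','top','side']:
 for q in ['gate_post','gate_hinge','bottle_red','bottle_blue','bottle_yellow','end_stop']:
  print(c,q,[(np.round(d['xyz'],3).tolist(),round(d['p'],2)) for d in r.tip_of(c,q)][:3])
im=cv2.imread('pics/s13.png')[190:270,240:350];cv2.imwrite('pics/s13z.png',cv2.resize(im,None,fx=6,fy=6,interpolation=cv2.INTER_CUBIC))
print(r.state()['time'])
E
```

```text
wrist gate_post [([0.587, -0.195, 0.04], 0.89), ([0.558, -0.108, 0.002], 0.64), ([0.558, -0.143, 0.006], 0.62)]
wrist gate_hinge [([0.511, -0.197, 0.023], 0.57)]
wrist bottle_red []
wrist bottle_blue [([0.557, -0.113, 0.006], 0.75)]
wrist bottle_yellow [([0.557, -0.142, 0.009], 0.9)]
wrist end_stop []
top gate_post [([0.581, -0.194, 0.042], 0.35)]
top gate_hinge [([0.515, -0.196, 0.022], 0.69)]
top bottle_red [([0.557, -0.169, 0.004], 0.5)]
top bottle_blue [([0.557, -0.116, 0.002], 0.44), ([0.552, -0.086, 0.007], 0.36), ([0.432, 0.268, 0.002], 0.27)]
top bottle_yellow [([0.554, -0.138, 0.001], 0.61)]
top end_stop [([0.552, -0.071, 0.018], 0.86), ([0.431, 0.266, 0.0], 0.56)]
side gate_post [([0.579, -0.193, 0.04], 0.52)]
side gate_hinge [([0.514, -0.193, 0.02], 0.97), ([0.555, -0.163, 0.003], 0.64)]
side bottle_red []
side bottle_blue [([0.555, -0.112, 0.003], 0.63), ([0.549, -0.084, 0.001], 0.4), ([0.552, -0.161, 0.0], 0.33)]
side bottle_yellow [([0.558, -0.14, 0.009], 0.57)]
side end_stop [([0.556, -0.069, 0.014], 0.63)]
17.1
```

View pics/w13.png

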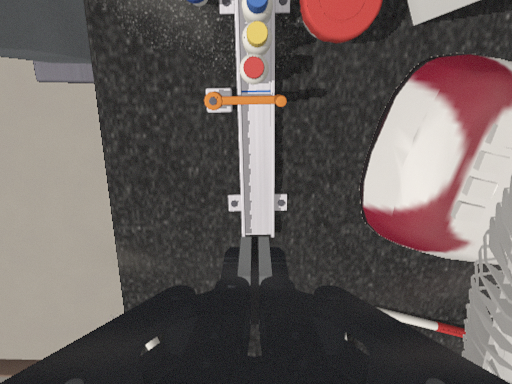

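View pics/s13z.png

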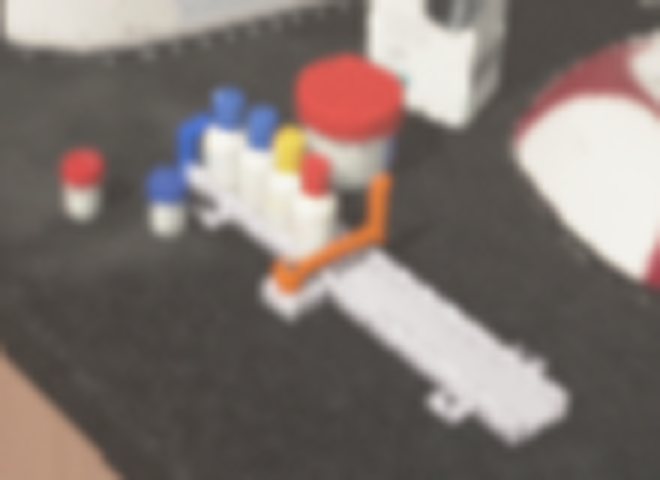

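```bash
python3 -c "
from workcell import r
print(r.sign_off())"
```

```text
the job is handed in; nothing more can be done
None
```

I pushed the four bottles along the lane as one train until the first stood against the blue end stop. I then pushed the gate post round its arc until the gate was fully shut, and handed the job in at about 17 s of the 51 s allowed.

- **Row home:** the push force rose from about 1 N to 8 N as the row met the stop. The final pictures show all four bottles upright and in line, with the blue line just behind the rear (red) one. The networks put the red bottle about 96–98 mm from the stop, inside the 100 mm limit but by only 2–4 mm, and they are good only to about 4 mm. The touching row and the visible blue line support it being home.
- **Gate:** it stayed open until the row was home. At the end of travel the force reached 14 N with almost no movement. The last pictures show the arm straight across the lane, with the post at about (0.58, -0.194).
- **Other things:** the red cup and the two vials look unmoved in the pictures. I did not measure any of the bystanders again at the end, nor look closely at the marker, forceps and blue pen; the fingers stayed clear of all three.
- **Disagreements:** the networks missed the red bottle in the final wrist and side views and gave some low-confidence false hits, but the pictures showed it in place.

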